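# Clear the quench tank's lever and hold its lid at the balance point

## Task

The tall bottle crowds the ball-ended lever of the quench tank's lid: swap it with the squat tin, so that the tin stands upright on the middle of the wooden pad beside the lever and the bottle upright on the middle of the other wooden pad, with the lid still shut. Then grip the lever's ball and swing the lid up to its balance point, just short of upright (80 degrees open), without letting it go over backwards, and finish while still holding the ball so that the lid stays there. Leave the mugs, the jar, the hammer, the wrench and the steel billet where they are.

Things in the scene. Friction and masses are not known exactly. Their poses are not given: they have to be found in the camera images.
- lid (a joint): opening angle of the quench tank's lid, rad: 0 shut, grows as the ball is swung up and away from the front. The lid (0.36 to 0.56 kg with its steel weight) turns freely on its hinge with no stay: below 1.40 rad it falls shut, beyond that it falls open to a stop at 2.2; at 1.40 (80 degrees) it balances
- knob (a point): centre of the black ball, 30 mm across, at the end of the lid's lever: a 10 mm thick rod, 38 mm of it clear between the lid's front edge and the ball. Lever and ball move with the lid: the ball goes round the hinge at a radius of 215 mm, starting 91 mm above the bench. A ball gripped on its two sides along the hinge line (the tank's y) turns freely between the pads
- hinge (a point): middle of the lid's hinge line, on the rear rim of the tank, 84 mm above the bench; fixed to the tank, its axes are the tank's: -x from hinge to the ball when shut, y along the hinge line, z up. In this frame the ball's centre is 7 mm above the hinge and 215 mm to -x when the lid is shut
- tank: fixed open steel quench tank 160 (x) x 180 (y) x 80 mm high; origin under its centre; its -x side is the front, from which the lever sticks out (ball's centre 135 mm from the tank's centre when shut); the hinge is at +x
- near_pad_top (a point): centre of the top of the wooden pad beside the lever: a fixed disc 90 mm across, 8 mm high. The tall bottle stands on it at the start, about 95 mm to +y of the lever
- far_pad_top (a point): centre of the top of the other wooden pad, the same fixed disc, off to the right. The squat tin stands on it at the start. The bench half-way between this pad and the ball is clear
- bottle_mid (a point): half-way up the tall white bottle (its axis, z up): round, 50 mm across with straight sides from its foot to 105 mm, then a 30 mm wide cap up to 120 mm; this point is 60 mm above its foot. 0.18 to 0.35 kg; grip about 85 mm above its foot
- tin_mid (a point): half-way up the squat metal tin (its axis, z up): round, 56 mm across, 65 mm high, straight sides; this point is 32.5 mm above its foot. 0.18 to 0.35 kg
- mug: white mug, 80 mm wide, 85 mm high, origin under it; leave alone
- mug2: the other white mug, the same; leave alone
- jar: big glass jar with a lid, 110 mm wide, 150 mm high, origin under it; leave alone
- hammer: hammer lying on the bench to the left, along its x; leave alone
- billet: steel billet 110 x 50 x 40 mm, origin under it; leave alone
- wrench: wrench lying on the bench to the right, along its x; leave alone

How it is judged (in metres and radians):
On the way:
1. bottle and tin have changed pads: both upright, at rest and let go, the lid still shut (horizontal distance between bottle_mid and far_pad_top below 0.022 m and z of bottle_mid in the frame of far_pad_top between 0.054 and 0.066 m and angle between each of bottle_mid, tin_mid's own z axis and vertical below 0.1 rad and linear speed of each of bottle, tin below 0.03 m/s and contact force between each of bottle, tin and the arm below 0.1 N and contact force between each of bottle, tin and the fingers below 0.1 N and horizontal distance between tin_mid and near_pad_top below 0.022 m and z of tin_mid in the frame of near_pad_top between 0.0265 and 0.0385 m and value of joint lid below 0.1 rad), for 0.2 s.
At the end, for the whole second after the job is handed in: The lid is held still at 1.40 +-0.09 rad by fingers closed on its ball (grasp point within 30 mm, over 1 N), nothing else touching it; the tin stands on the near pad and the bottle on the far pad, upright, released, within 22 mm of the centres (horizontal distance between bottle_mid and far_pad_top below 0.022 m and z of bottle_mid in the frame of far_pad_top between 0.054 and 0.066 m and angle between each of bottle_mid, tin_mid's own z axis and vertical below 0.1 rad and linear speed of each of bottle, tin below 0.03 m/s and contact force between each of bottle, tin and the arm below 0.1 N and contact force between each of bottle, tin and the fingers below 0.1 N and horizontal distance between tin_mid and near_pad_top below 0.022 m and z of tin_mid in the frame of near_pad_top between 0.0265 and 0.0385 m and value of joint lid between 1.31 and 1.49 rad and velocity of joint lid between -0.1 and 0.1 rad/s and contact force between the fingers and lid above 1 N and distance between the grasp point and knob below 0.03 m and contact force between lid and bottle below 0.1 N and contact force between lid and tin below 0.1 N and contact force between lid and mug below 0.1 N and contact force between lid and mug2 below 0.1 N and contact force between lid and jar below 0.1 N and contact force between lid and hammer below 0.1 N and contact force between lid and billet below 0.1 N and contact force between lid and wrench below 0.1 N); the arm keeps its last pose, push and grip.
It fails at once if the lid goes over backwards (beyond 1.75 rad) (value of joint lid above 1.75 rad).
It fails at once if a bystander is moved more than 40 mm (distance of any of mug, mug2, jar, hammer, billet, wrench from where it was at the start of the episode above 0.04 m).
It fails at once if the bottle or the tin is tipped over (angle between any of bottle_mid, tin_mid's own z axis and vertical above 0.8 rad).
It also fails if it takes over 72 s, if anything falls off the work surface, if the arm or the gripper's body presses on something with over 40 N, if the wrist force passes 120 N, or if a joint passes its speed limit or range.

## Robot

A 6-joint arm with a two-finger parallel gripper is mounted at the origin on the work surface. World frame = base frame: x ahead of the robot, y to its left, z up, the work surface at z = 0. Lengths are in mm, angles in rad, forces in N, time in s.
With the tool pointing down it reaches from about 400 to 925 mm from the base axis. Payload 12.5 kg.
Tool frame: the origin (TCP) lies midway between the tips of the shut fingers; the grasp point (between the pads) lies 19 mm behind it; x points along the fingers, y is the direction in which the jaws open and shut, and the axes are right-handed (so a half turn about x gives the same grasp; the last joint's range is limited). The gripper opens to 95 mm and grips with 3 to 60 N. Pads are 20 mm wide; open, the fingers measure 119 mm over their backs; the gripper's body (75 mm by 180 mm) begins 59 mm behind the grasp point.
Start: joints at [1.054, 0.491, 1.559, -0, 1.092, -0.106], TCP at [249.575, 573.026, 214.661] pointing down, gripper open.
Joint ranges: [-3.1, 3.1], [-0.84, 2.19], [0.05, 2.79], [-1.13, 4.28], [0.06, 2.93], [-2.69, 2.69]. Speed limits (rad/s): [2.22, 2.22, 2.79, 3.14, 3.14, 3.14].

## Interface

Orientations are given as [roll, pitch, yaw] about the fixed x, y, z axes, in that order (R = Rz(yaw) Ry(pitch) Rx(roll)).
In Python, from cell import state, read_camera, job_done gives the robot as it stands.
- The arm moves only by the tool move_arm, never from a script. Its argument "targets" is a list of rows, each a list of 7 numbers: the shift along the world's x, y, z in m, then the turn, a rotation vector about the world's x, y, z in degrees, then the gripper's target within -1 to 1 (fully open at 1, half-way at 0, shut at -1). In form: [[dx, dy, dz, wx, wy, wz, hand], ...]. A call has 1 to 10 rows; each row is the pose to reach, as a shift and turn from the pose commanded when the call began; what a row does not reach only later rows make up. A row lasts 1/10 s, in which the tool goes at most 50 mm and 8.59 degrees, less where a joint would pass 70% of its speed; a pose out of reach is approached as far as the arm can. A call with a gripper value outside its range is refused whole. The fingers move at their own pace and stop on an object; the grip force is fixed at half the most. Time passes only in rows, so rows that repeat a pose let the fingers close. It gives the time, the measured TCP pose, the force and the opening at its end, in the units of the state.
- state(): the state, without advancing time (a new reading comes with each control period).
- read_camera(name): name is "scene" or "top" or "wrist"; returns a dict with "img" (420x560x3 uint8, blue, green, red), "mtx" (3x3 intrinsics, pixels), "cam_to_world" (4x4, takes a point from camera to world coordinates); the wrist camera has in their place "mount" (4x4, takes a point from camera to tool coordinates, whose origin is the TCP and whose axes are the tool frame's). Camera axes: x right, y up, looking along -z (the intrinsics and any distortion apply to the point x, -y, -z); pixel columns grow to the right and rows downward; lengths in mm; the calibration is good to about 2 mm. The wrist camera is an equidistant fisheye: a pixel r from the principal point sees the ray r / f radians off the axis. A picture is of the moment at which its call begins: read the wrist's pose just before it. There is no depth.
- job_done(): hands the job in, once; it reports no verdict.
The state is a dict: "t": time; "joints": joint angles; "qvel": joint speeds; "tau": joint torques, N m; "eef_pos": TCP position; "tcp_rot": TCP orientation; "ft_force": force on the tool from outside, world axes, zero at the start; "moment": the same for the moment, N m; "opening": opening from 0.0 (shut) to 1.0 (fully open).
Only numpy, scipy, OpenCV 4.12 (cv2) and the standard library are available. Lean on these libraries where they do the work, as an engineer would, in place of code of your own. Each camera call takes 0.05 s, during which the arm holds its last target.

## Working session

There is one attempt and no reset: what is moved stays moved. The work goes in short steps, Python scripts to look and compute and a tool call to move; the robot and the scene stay as the last step left them, time stands still between calls to the robot, and variables do not carry over. Pictures are saved under pics/ and viewed, and the job is handed in when it is done.

Besides the shell and the picture viewer there is one more tool, called after "Request:" in YAML: its name, and indented under it one key for each argument. move_arm: Moves the arm, as the interface text tells. Its arguments: {"type":"object","properties":{"targets":{"type":"array"}},"required":["targets"]}

```bash
mkdir -p pics; ls
python3 - <<'E'
from cell import state, read_camera
import cv2,numpy as np
s=state();print(s)
for n in("scene","top","wrist"):
    c=read_camera(n);cv2.imwrite(f"pics/{n}0.png",c["img"])
    print(n,c["mtx"].round(1).tolist(),(c.get("cam_to_world") if "cam_to_world" in c else c["mount"]).round(3).tolist(), [k for k in c])
E
```

```text
pics
{'t': 0.0, 'joints': array([ 1.05438076e+00,  4.91560943e-01,  1.55941901e+00, -7.83879923e-06,
        1.09169664e+00, -1.05603492e-01]), 'qvel': array([-3.31982966e-05, -1.97463900e-03,  1.80742478e-05, -8.67569663e-04,
        9.25878822e-04,  1.72170143e-03]), 'tau': array([ 4.71918065e-04, -6.12631917e+01, -2.58193821e+01,  6.92681805e-02,
        4.80917317e-02, -8.65695006e-05]), 'eef_pos': array([249.4658449 , 572.80592224, 214.07137023]), 'tcp_rot': array([-1.66998595,  1.56971237, -2.08079441]), 'ft_force': array([ 0.9594192 ,  0.19407242, -0.43377004]), 'moment': array([0.01146372, 0.01268821, 0.03277935]), 'opening': 1.0017546993191524}
scene [[438.1, 0.0, 278.4], [0.0, 438.1, 216.8], [0.0, 0.0, 1.0]] [[-0.532, -0.69, 0.491, 1189.792], [0.847, -0.44, 0.299, 386.16], [0.009, 0.575, 0.818, 1233.852], [0.0, 0.0, 0.0, 1.0]] ['img', 'mtx', 'cam_to_world']
top [[483.8, 0.0, 282.3], [0.0, 483.8, 221.1], [0.0, 0.0, 1.0]] [[0.03, 0.996, -0.083, 375.058], [-1.0, 0.03, 0.001, 7.037], [0.003, 0.083, 0.997, 1519.275], [0.0, 0.0, 0.0, 1.0]] ['img', 'mtx', 'cam_to_world']
wrist [[325.2, 0.0, 273.8], [0.0, 325.2, 213.8], [0.0, 0.0, 1.0]] [[-0.001, 0.251, -0.968, -170.364], [1.0, 0.0, -0.001, -0.684], [-0.0, -0.968, -0.251, -69.628], [0.0, 0.0, 0.0, 1.0]] ['img', 'mtx', 'mount']
```

View pics/scene0.png

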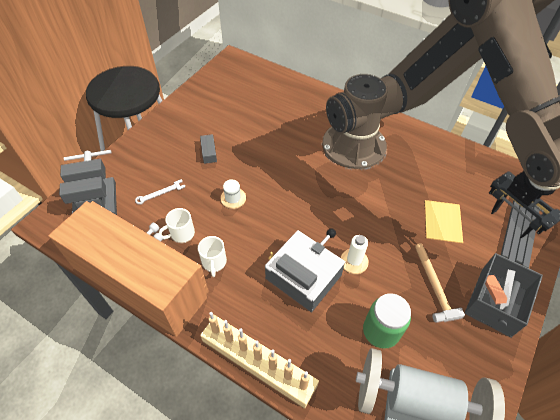

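View pics/top0.png

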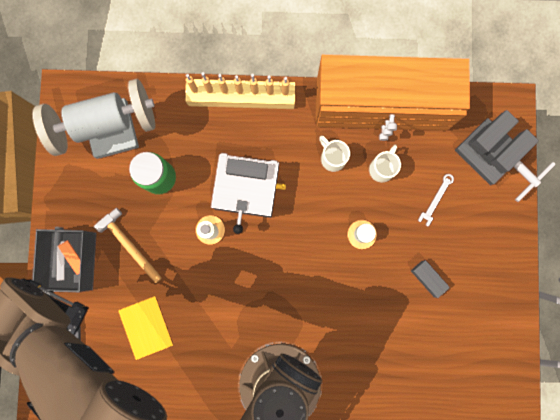

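View pics/wrist0.png

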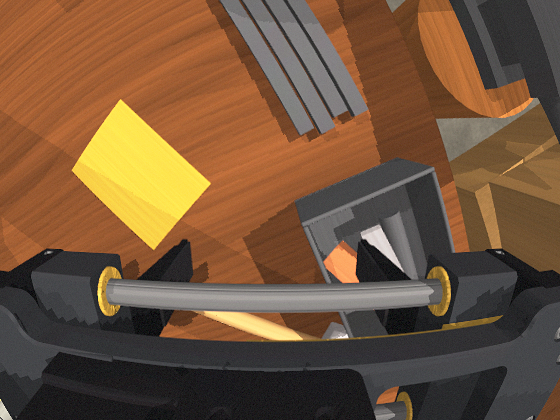

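Top view: tank at about (245,185), ball (238,229), bottle (207,230) on its pad, tin (365,233) on the far pad. Next I'll zoom in and measure.

```bash
cat > h.py <<'E'
import numpy as np,cv2
from cell import state, read_camera
from scipy.spatial.transform import Rotation as R
def ray(c,px):
    p=cv2.undistortPoints(np.array([[px]],float),c["mtx"],None)[0,0]
    M=c["cam_to_world"];d=M[:3,:3]@np.array([p[0],-p[1],-1]);return M[:3,3],d
def onz(c,px,z):
    o,d=ray(c,px);return (o+d*(z-o[2])/d[2]).round(1)
def proj(c,P):
    M=c["cam_to_world"];q=M[:3,:3].T@(np.array(P,float)-M[:3,3]);K=c["mtx"]
    return np.array([K[0,0]*q[0]/-q[2]+K[0,2],K[1,1]*-q[1]/-q[2]+K[1,2]]).round(1)
def tri(rs):
    A=np.zeros((3,3));b=np.zeros(3)
    for o,d in rs:
        d=d/np.linalg.norm(d);P=np.eye(3)-np.outer(d,d);A+=P;b+=P@o
    X=np.linalg.solve(A,b)
    return X.round(1),[round(float(np.linalg.norm(np.cross(X-o,d/np.linalg.norm(d)))),1) for o,d in rs]
E
python3 - <<'E'
from h import *
t=read_camera("top");s=read_camera("scene")
a=t["img"][140:260,170:290];cv2.imwrite("pics/topz.png",cv2.resize(a,None,fx=5,fy=5,interpolation=cv2.INTER_CUBIC))
a=t["img"][190:280,320:440];cv2.imwrite("pics/topz2.png",cv2.resize(a,None,fx=5,fy=5,interpolation=cv2.INTER_CUBIC))
a=s["img"][215:315,250:390];cv2.imwrite("pics/scz.png",cv2.resize(a,None,fx=5,fy=5,interpolation=cv2.INTER_CUBIC))
a=s["img"][165:225,195:275];cv2.imwrite("pics/scz2.png",cv2.resize(a,None,fx=8,fy=8,interpolation=cv2.INTER_CUBIC))
E
```

```text
(no output)
```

View pics/topz.png

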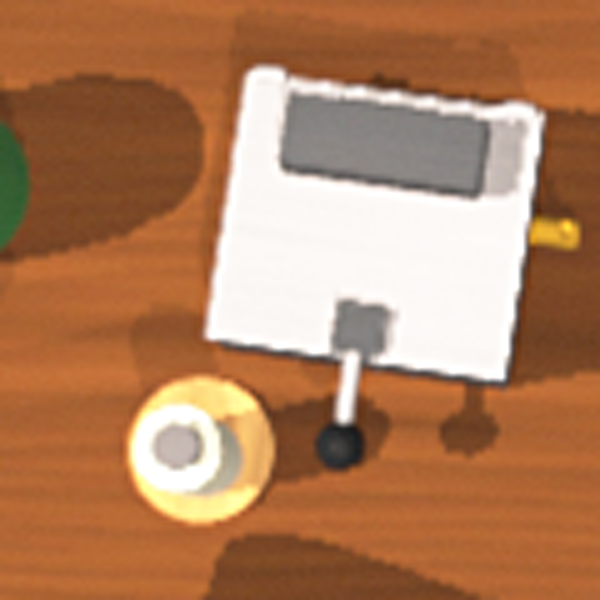

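View pics/topz2.png

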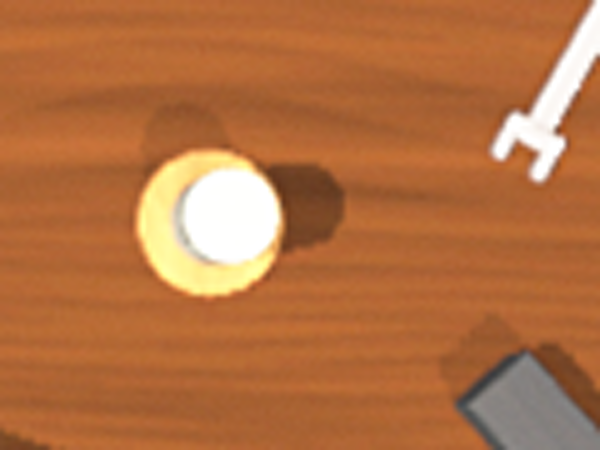

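View pics/scz.png

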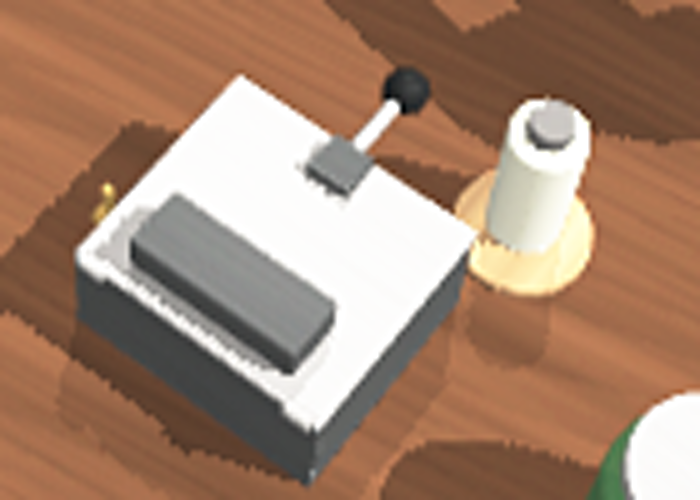

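View pics/scz2.png

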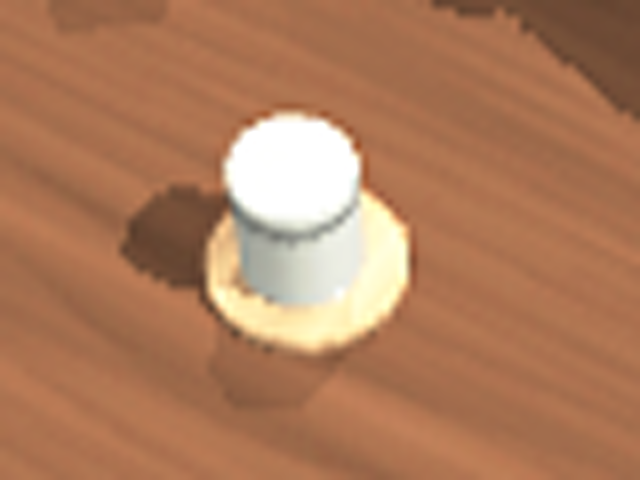

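Run:
```python
from h import *
t=read_camera("top");s=read_camera("scene")
T=lambda x,y:((x+.5)/5-.5+170,(y+.5)/5-.5+140)
T2=lambda x,y:((x+.5)/5-.5+320,(y+.5)/5-.5+190)
S=lambda x,y:((x+.5)/5-.5+250,(y+.5)/5-.5+215)
S2=lambda x,y:((x+.5)/8-.5+195,(y+.5)/8-.5+165)
print("nearpad",onz(t,T(201.5,449),7),"scene",onz(s,S(526,230),8))
print("farpad",onz(t,T2(210,223),7),"scene",onz(s,S2(308,262),8))
print("ball",onz(t,T(339,446),91),onz(s,S(407,91),91),tri([ray(t,T(339,446)),ray(s,S(407,91))]))
print("cap",onz(t,T(178,446),128),onz(s,S(551,124),128))
print("tin",onz(t,T2(231,216),73),onz(s,S2(293,171),73))
c=[onz(t,T(*p),86) for p in[(206,338),(503,382),(543,112),(245,70)]]
for p in c:print(p)
for p in [(242,75),(474,240),(312,430),(80,255)]:print(onz(s,S(*p),86))
for a,b in[(0,1),(3,2),(3,0),(2,1)]:
    d=c[b]-c[a];print(np.linalg.norm(d),np.degrees(np.arctan2(d[1],d[0])))
```

```text
nearpad [468.6 231.3   7. ] scene [467.5 235.    8. ]
farpad [ 467.8 -243.9    7. ] scene [ 468.6 -241.9    8. ]
ball [467.6 137.7  91. ] [467.2 138.4  91. ] (array([467.4, 138.1,  91.1]), [0.4, 0.4])
cap [462.4 227.  128. ] [465.1 230.1 128. ]
tin [ 468.3 -245.5   73. ] [ 470.5 -242.4   73. ]
[530.  219.7  86. ]
[509.  42.  86.]
[672.6  23.2  86. ]
[692.7 203.1  86. ]
[509.2  44.1  86. ]
[536.3 221.4  86. ]
[694.7 200.1  86. ]
[671.1  28.3  86. ]
178.9365530013362 -96.73976701732377
181.01939122646502 -96.37514524298486
163.54464222346147 174.17436925096155
164.67665286858366 173.44464271159723
```

Run:
```python
from h import *
s=state();r=R.from_euler('xyz',s["tcp_rot"]);m=r.as_matrix();print(m.round(4),s["eef_pos"],s["t"])
print("yaw of tool y",np.degrees(np.arctan2(m[1,1],m[0,1])))
```

```text
[[-1.000e-04  3.993e-01  9.168e-01]
 [-2.000e-04  9.168e-01 -3.993e-01]
 [-1.000e+00 -2.000e-04 -0.000e+00]] [249.5100017  572.99312803 214.52743109] 0.35
yaw of tool y 66.46267290958788
```

Request:
move_arm:
  targets:
    - [0.22,-0.373,0.01,0,0,-66.5,1]
    - [0.22,-0.373,0.01,0,0,-66.5,1]
    - [0.22,-0.373,0.01,0,0,-66.5,1]
    - [0.22,-0.373,0.01,0,0,-66.5,1]
    - [0.22,-0.373,0.01,0,0,-66.5,1]
    - [0.22,-0.373,0.01,0,0,-66.5,1]
    - [0.22,-0.373,0.01,0,0,-66.5,1]
    - [0.22,-0.373,0.01,0,0,-66.5,1]
    - [0.22,-0.373,0.01,0,0,-66.5,1]
    - [0.22,-0.373,0.01,0,0,-66.5,1]

```text
t: 1.35
eef_pos: [471.4, 197.1, 224.8]
tcp_rot: [1.222, 1.57, -0.354]
ft_force: [-0.5, -0.3, 0.7]
opening: 1.0
```

Request:
move_arm:
  targets:
    - [0,-0.444,0,0,0,0,1]
    - [0,-0.444,0,0,0,0,1]
    - [0,-0.444,0,0,0,0,1]
    - [0,-0.444,0,0,0,0,1]
    - [0,-0.444,0,0,0,0,1]
    - [0,-0.444,0,0,0,0,1]
    - [0,-0.444,0,0,0,0,1]
    - [0,-0.444,0,0,0,0,1]
    - [0,-0.444,0,0,0,0,1]
    - [0,-0.444,0,0,0,0,1]

```text
t: 2.35
eef_pos: [469.7, -247.7, 224.4]
tcp_rot: [0.573, 1.57, -1.002]
ft_force: [-1.0, 1.1, -0.3]
opening: 1.001
```

```bash
cat >> h.py <<'E'
def wrist():
    s=state();c=read_camera("wrist")
    W=np.eye(4);W[:3,:3]=R.from_euler('xyz',s["tcp_rot"]).as_matrix();W[:3,3]=s["eef_pos"]
    c["cam_to_world"]=W@c["mount"];return c
def wray(c,px):
    K=c["mtx"];x=(px[0]-K[0,2])/K[0,0];y=(px[1]-K[1,2])/K[1,1];th=np.hypot(x,y)
    v=np.array([np.sin(th)*x/th,-np.sin(th)*y/th,-np.cos(th)]) if th>0 else np.array([0,0,-1.])
    M=c["cam_to_world"];return M[:3,3],M[:3,:3]@v
def wonz(c,px,z):
    o,d=wray(c,px);return (o+d*(z-o[2])/d[2]).round(1)
def wproj(c,P):
    M=c["cam_to_world"];q=M[:3,:3].T@(np.array(P,float)-M[:3,3]);q=q*[1,-1,-1]
    n=np.hypot(q[0],q[1]);th=np.arctan2(n,q[2]);K=c["mtx"]
    return np.array([K[0,2]+K[0,0]*th*q[0]/n,K[1,2]+K[1,1]*th*q[1]/n]).round(1)
E
python3 - <<'E'
from h import *
s=state();print(s["eef_pos"],R.from_euler('xyz',s["tcp_rot"]).as_matrix().round(3).tolist())
c=wrist();print(wproj(c,(468,-243,8)),wproj(c,(469,-244,73)))
cv2.imwrite("pics/w1.png",c["img"])
E
```

```text
[ 469.70758117 -247.67452761  224.36967253] [[0.001, 1.0, -0.004], [-0.001, -0.004, -1.0], [-1.0, 0.001, 0.001]]
[271.8 185.4] [272.5 197. ]
```

View pics/w1.png

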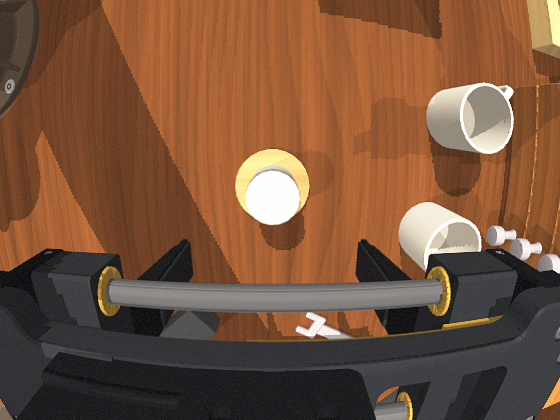

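Wrist view: the pad is centred at about (272,186) and the tin top at (272,196), as predicted. Descending now.

Request:
move_arm:
  targets:
    - [0,0,-0.05,0,0,0,1]
    - [0,0,-0.1,0,0,0,1]
    - [0,0,-0.14,0,0,0,1]
    - [0,0,-0.17,0,0,0,1]
    - [0,0,-0.19,0,0,0,1]
    - [0,0,-0.195,0,0,0,1]
    - [0,0,-0.195,0,0,0,1]
    - [0,0,-0.195,0,0,0,1]

```text
t: 3.2
eef_pos: [470.2, -243.6, 30.8]
tcp_rot: [1.026, 1.569, -0.545]
ft_force: [0.1, 0.0, -0.3]
opening: 0.997
```

Request:
move_arm:
  targets:
    - [0,0,0,0,0,0,-1]
    - [0,0,0,0,0,0,-1]
    - [0,0,0,0,0,0,-1]
    - [0,0,0,0,0,0,-1]
    - [0,0,0,0,0,0,-1]
    - [0,0,0,0,0,0,-1]
    - [0,0,0,0,0,0,-1]
    - [0,0,0,0,0,0,-1]

```text
t: 4.0
eef_pos: [469.4, -243.9, 29.7]
tcp_rot: [-2.123, 1.571, 2.589]
ft_force: [-1.9, -0.1, 3.7]
opening: 0.585
```

Request:
move_arm:
  targets:
    - [0,0,0.03,0,0,0,-1]
    - [0,0,0.06,0,0,0,-1]
    - [0,0.03,0.06,0,0,0,-1]
    - [0,0.07,0.06,0,0,0,-1]
    - [0,0.11,0.06,0,0,0,-1]
    - [0,0.15,0.06,0,0,0,-1]
    - [0,0.18,0.06,0,0,0,-1]
    - [0,0.19,0.06,0,0,0,-1]
    - [0,0.19,0.06,0,0,0,-1]
    - [0,0.19,0.06,0,0,0,-1]

```text
t: 5.0
eef_pos: [469.8, -54.6, 89.6]
tcp_rot: [1.042, 1.57, -0.53]
ft_force: [0.3, 0.1, -3.7]
opening: 0.584
```

Request:
move_arm:
  targets:
    - [0,0,-0.02,0,0,0,-1]
    - [0,0,-0.04,0,0,0,-1]
    - [0,0,-0.055,0,0,0,-1]
    - [0,0,-0.062,0,0,0,-1]
    - [0,0,-0.066,0,0,0,-1]
    - [0,0,-0.067,0,0,0,-1]
    - [0,0,-0.067,0,0,0,-1]

```text
t: 5.7
eef_pos: [469.8, -54.3, 23.0]
tcp_rot: [1.34, 1.57, -0.232]
ft_force: [0.5, -0.9, -2.9]
opening: 0.581
```

Request:
move_arm:
  targets:
    - [0,0,-0.001,0,0,0,-1]
    - [0,0,-0.0015,0,0,0,-1]
    - [0,0,-0.0015,0,0,0,1]
    - [0,0,-0.0015,0,0,0,1]
    - [0,0,-0.0015,0,0,0,1]
    - [0,0,-0.0015,0,0,0,1]

```text
t: 6.3
eef_pos: [469.6, -54.0, 21.2]
tcp_rot: [1.38, 1.57, -0.191]
ft_force: [0.3, 0.1, 0.7]
opening: 0.867
```

Request:
move_arm:
  targets:
    - [0,0,0.03,0,0,0,1]
    - [0,0,0.08,0,0,0,1]
    - [0,0,0.13,0,0,0,1]
    - [0,0,0.18,0,0,0,1]
    - [0,0,0.194,0,0,0,1]
    - [0,0.05,0.194,0,0,0,1]
    - [0,0.1,0.194,0,0,0,1]
    - [0,0.15,0.194,0,0,0,1]
    - [-0.003,0.2,0.194,0,0,0,1]
    - [-0.006,0.24,0.194,0,0,0,1]

```text
t: 7.3
eef_pos: [463.0, 188.4, 215.2]
tcp_rot: [2.131, 1.571, 0.56]
ft_force: [0.6, 0.0, -0.1]
opening: 0.999
```

Run:
```python
from h import *
c=wrist();s=state();print(s["eef_pos"],s["opening"])
cv2.imwrite("pics/w2.png",c["img"]);print(wproj(c,(463,228,128)),wproj(c,(468,232.5,8)))
```

```text
[462.56879    192.2077531  215.24310414] 0.9984016273685143
[273.1 169.1] [277.6 153.4]
```

View pics/w2.png

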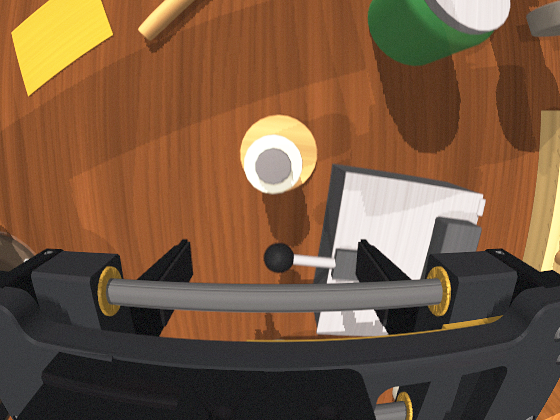

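Request:
move_arm:
  targets:
    - [0,0.0435,0,0,0,0,1]
    - [0,0.0435,0,0,0,0,1]
    - [0,0.0435,0,0,0,0,1]
    - [0,0.0435,-0.04,0,0,0,1]
    - [0,0.0435,-0.08,0,0,0,1]
    - [0,0.0435,-0.11,0,0,0,1]
    - [0,0.0435,-0.13,0,0,0,1]
    - [0,0.0435,-0.14,0,0,0,1]
    - [0,0.0435,-0.14,0,0,0,1]
    - [0,0.0435,-0.14,0,0,0,1]

```text
t: 8.35
eef_pos: [464.1, 229.2, 75.9]
tcp_rot: [1.829, 1.57, 0.257]
ft_force: [0.7, -0.9, -0.8]
opening: 1.001
```

Request:
move_arm:
  targets:
    - [0,0,0,0,0,0,-1]
    - [0,0,0,0,0,0,-1]
    - [0,0,0,0,0,0,-1]
    - [0,0,0,0,0,0,-1]
    - [0,0,0,0,0,0,-1]
    - [0,0,0,0,0,0,-1]
    - [0,0,0,0,0,0,-1]
    - [0,0,0,0,0,0,-1]

```text
t: 9.15
eef_pos: [463.5, 229.5, 75.1]
tcp_rot: [-1.033, 1.571, -2.604]
ft_force: [-1.1, 0.3, 0.4]
opening: 0.521
```

Request:
move_arm:
  targets:
    - [0,0,0.03,0,0,0,-1]
    - [0,0,0.07,0,0,0,-1]
    - [0,0,0.11,0,0,0,-1]
    - [0,0,0.14,0,0,0,-1]
    - [0,-0.02,0.15,0,0,0,-1]
    - [0,-0.05,0.15,0,0,0,-1]
    - [0,-0.09,0.15,0,0,0,-1]
    - [0,-0.13,0.15,0,0,0,-1]
    - [0,-0.17,0.15,0,0,0,-1]
    - [0,-0.21,0.15,0,0,0,-1]

```text
t: 10.15
eef_pos: [463.1, 18.0, 225.0]
tcp_rot: [-1.536, 1.571, -3.107]
ft_force: [1.0, 0.3, -1.7]
opening: 0.523
```

Request:
move_arm:
  targets:
    - [0,-0.04,0,0,0,0,-1]
    - [0,-0.08,0,0,0,0,-1]
    - [0,-0.12,0,0,0,0,-1]
    - [0,-0.16,0,0,0,0,-1]
    - [0.002,-0.2,0,0,0,0,-1]
    - [0.0045,-0.23,0,0,0,0,-1]
    - [0.0045,-0.25,0,0,0,0,-1]
    - [0.0045,-0.2625,0,0,0,0,-1]
    - [0.0045,-0.2625,0,0,0,0,-1]
    - [0.0045,-0.2625,0,0,0,0,-1]

```text
t: 11.15
eef_pos: [467.9, -242.3, 224.9]
tcp_rot: [-2.507, 1.57, 2.204]
ft_force: [-0.4, 0.1, -2.0]
opening: 0.525
```

Run:
```python
from h import *
c=wrist();s=state();print(s["eef_pos"],s["opening"],s["ft_force"])
cv2.imwrite("pics/w3.png",c["img"]);t=read_camera("top");cv2.imwrite("pics/t3.png",t["img"])
c2=read_camera("scene");cv2.imwrite("pics/s3.png",c2["img"])
```

```text
[ 467.9864721  -241.98697869  225.09703851] 0.5224346426488407 [-0.1281252  -0.87278547 -1.68399277]
```

View pics/w3.png

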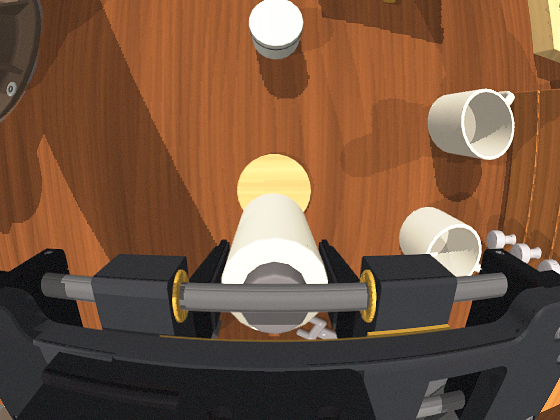

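View pics/s3.png

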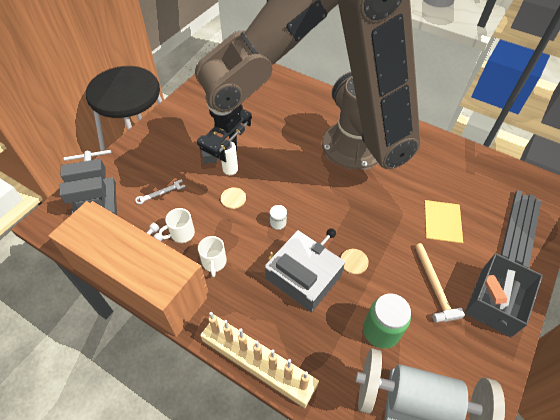

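The bottle is held upright and both pads are now bare. I'll re-measure the pads and the tin from this picture.

Run:
```python
from h import *
t=read_camera("top");s=read_camera("scene")
def blobs(c,box):
    x0,y0,x1,y1=box;im=cv2.resize(c["img"][y0:y1,x0:x1],None,fx=4,fy=4,interpolation=cv2.INTER_CUBIC)
    h=cv2.cvtColor(im,cv2.COLOR_BGR2HSV);m=cv2.inRange(h,(12,40,190),(35,200,255))
    cs,_=cv2.findContours(m,cv2.RETR_EXTERNAL,cv2.CHAIN_APPROX_NONE);k=max(cs,key=cv2.contourArea)
    e=cv2.fitEllipse(k);return ((e[0][0]+.5)/4-.5+x0,(e[0][1]+.5)/4-.5+y0),[round(v/4,1) for v in e[1]]
for c,b in((s,(335,240,380,285)),(s,(212,180,255,215)),(t,(185,205,232,255)),(t,(335,210,390,260))):
    p,e=blobs(c,b);print(p,e,onz(c,p,7))
for n,c,b in(("s",s,(260,195,300,235)),("t",t,(290,205,340,255))):
    x0,y0,x1,y1=b;cv2.imwrite(f"pics/tin_{n}.png",cv2.resize(c["img"][y0:y1,x0:x1],None,fx=8,fy=8,interpolation=cv2.INTER_CUBIC))
```

```text
(354.7568702697754, 260.8013572692871) [24.5, 28.0] [467.6 235.1   7. ]
(233.08932495117188, 197.3911190032959) [21.6, 25.7] [ 468.3 -242.2    7. ]
(209.5304355621338, 229.46561241149902) [29.3, 30.0] [468.4 232.5   7. ]
(353.33985710144043, 228.62830924987793) [9.4, 27.7] [ 484.5 -217.8    7. ]
```

View pics/tin_t.png

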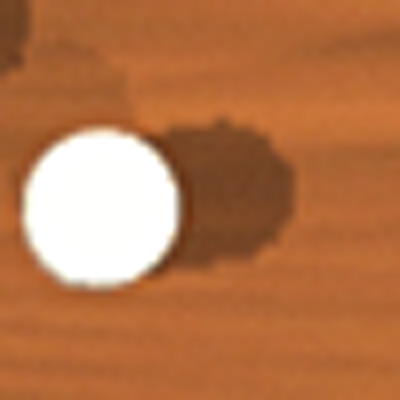

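View pics/t3.png

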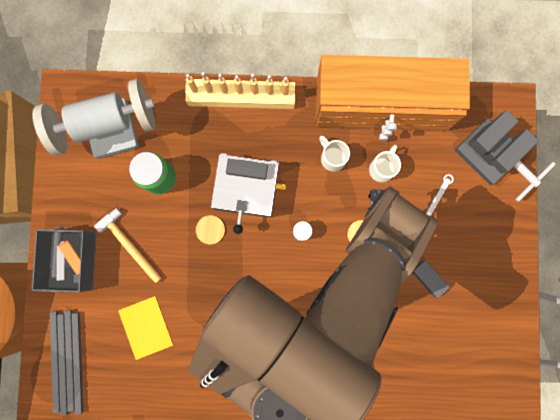

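Request:
move_arm:
  targets:
    - [0,0,-0.03,0,0,0,-1]
    - [0,0,-0.07,0,0,0,-1]
    - [0,0,-0.1,0,0,0,-1]
    - [0,0,-0.125,0,0,0,-1]
    - [0,0,-0.14,0,0,0,-1]
    - [0,0,-0.146,0,0,0,-1]
    - [0,0,-0.149,0,0,0,-1]
    - [0,0,-0.1505,0,0,0,-1]
    - [0,0,-0.1505,0,0,0,-1]
    - [0,0,-0.1505,0,0,0,-1]

```text
t: 12.4
eef_pos: [468.3, -243.1, 75.3]
tcp_rot: [1.001, 1.57, -0.57]
ft_force: [0.0, -0.1, -3.1]
opening: 0.522
```

Request:
move_arm:
  targets:
    - [0,0,0,0,0,0,1]
    - [0,0,0,0,0,0,1]
    - [0,0,0,0,0,0,1]
    - [0,0,0,0,0,0,1]
    - [0,0,0,0,0,0,1]
    - [0,0,0,0,0,0,1]

```text
t: 13.0
eef_pos: [468.1, -243.0, 74.7]
tcp_rot: [1.354, 1.571, -0.218]
ft_force: [0.3, 0.2, -0.5]
opening: 0.961
```

Request:
move_arm:
  targets:
    - [0,0,0.03,0,0,0,1]
    - [0,0,0.08,0,0,0,1]
    - [0,0,0.13,0,0,0,1]
    - [0,0,0.13,0,0,0,1]
    - [0,0.05,0.13,0,0,0,1]
    - [0,0.1,0.13,0,0,0,1]
    - [0,0.14,0.13,0,0,0,1]
    - [0,0.14,0.13,0,0,0,1]
    - [0,0.14,0.13,0,0,0,1]

```text
t: 13.9
eef_pos: [468.1, -102.4, 204.5]
tcp_rot: [-0.253, 1.571, -1.822]
ft_force: [0.9, -0.2, 0.0]
opening: 1.001
```

Run:
```python
from h import *
c=wrist();s=state();print(s["eef_pos"],s["opening"],s["ft_force"])
cv2.imwrite("pics/w4.png",c["img"]);print(wproj(c,(469.5,-54,65)))
c2=read_camera("scene");cv2.imwrite("pics/s4.png",cv2.resize(c2["img"][140:240,180:300],None,fx=5,fy=5,interpolation=cv2.INTER_CUBIC))
```

```text
[ 468.21050498 -103.2339661   204.49119786] 1.0028815459382712 [ 0.75054742  0.17693286 -0.59678543]
[274.8 153.6]
```

View pics/w4.png

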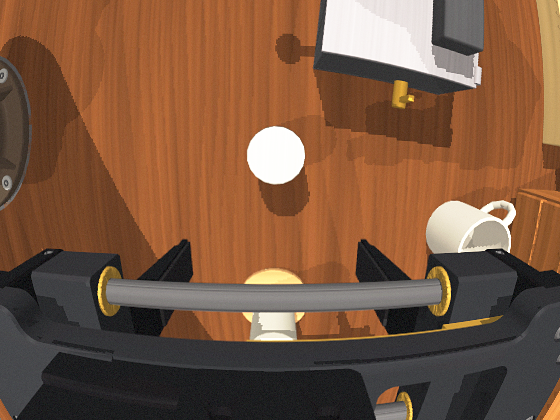

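View pics/s4.png

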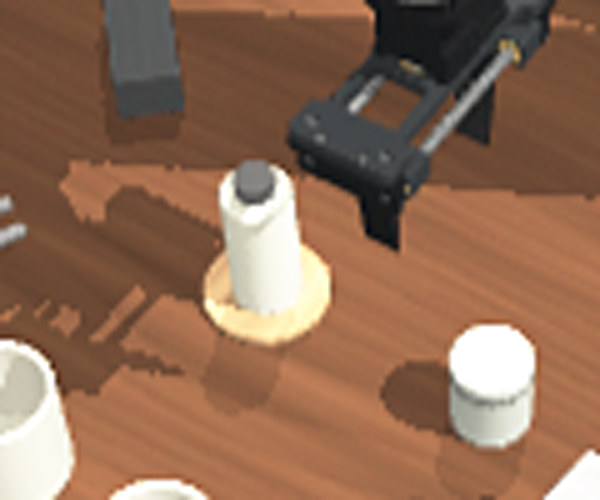

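Request:
move_arm:
  targets:
    - [0.0015,0.049,0,0,0,0,1]
    - [0.0015,0.049,0,0,0,0,1]
    - [0.0015,0.049,-0.04,0,0,0,1]
    - [0.0015,0.049,-0.08,0,0,0,1]
    - [0.0015,0.049,-0.12,0,0,0,1]
    - [0.0015,0.049,-0.15,0,0,0,1]
    - [0.0015,0.049,-0.17,0,0,0,1]
    - [0.0015,0.049,-0.1745,0,0,0,1]
    - [0.0015,0.049,-0.1745,0,0,0,1]
    - [0.0015,0.049,-0.1745,0,0,0,1]

```text
t: 15.0
eef_pos: [470.1, -54.6, 30.9]
tcp_rot: [1.308, 1.57, -0.264]
ft_force: [0.1, -0.9, -0.2]
opening: 0.996
```

Request:
move_arm:
  targets:
    - [0,0,0,0,0,0,-1]
    - [0,0,0,0,0,0,-1]
    - [0,0,0,0,0,0,-1]
    - [0,0,0,0,0,0,-1]
    - [0,0,0,0,0,0,-1]
    - [0,0,0,0,0,0,-1]
    - [0,0,0,0,0,0,-1]
    - [0,0,0,0,0,0,-1]

```text
t: 15.8
eef_pos: [469.7, -54.0, 30.3]
tcp_rot: [1.428, 1.57, -0.143]
ft_force: [0.6, -0.2, 2.4]
opening: 0.585
```

Request:
move_arm:
  targets:
    - [0,0,0.03,0,0,0,-1]
    - [0,0,0.07,0,0,0,-1]
    - [0,0,0.11,0,0,0,-1]
    - [0,0.02,0.14,0,0,0,-1]
    - [0,0.05,0.15,0,0,0,-1]
    - [0,0.09,0.15,0,0,0,-1]
    - [0,0.13,0.15,0,0,0,-1]
    - [0,0.17,0.15,0,0,0,-1]
    - [0,0.21,0.15,0,0,0,-1]
    - [0,0.25,0.15,0,0,0,-1]

```text
t: 16.8
eef_pos: [468.9, 197.6, 179.7]
tcp_rot: [-1.231, 1.57, -2.803]
ft_force: [-0.8, -0.4, -3.2]
opening: 0.588
```

Request:
move_arm:
  targets:
    - [-0.0015,0.025,0,0,0,0,-1]
    - [-0.0015,0.037,0,0,0,0,-1]
    - [-0.0015,0.037,0,0,0,0,-1]
    - [-0.0015,0.037,0,0,0,0,-1]
    - [-0.0015,0.037,-0.04,0,0,0,-1]
    - [-0.0015,0.037,-0.08,0,0,0,-1]
    - [-0.0015,0.037,-0.11,0,0,0,-1]
    - [-0.0015,0.037,-0.13,0,0,0,-1]
    - [-0.0015,0.037,-0.138,0,0,0,-1]
    - [-0.0015,0.037,-0.1405,0,0,0,-1]

```text
t: 17.8
eef_pos: [468.2, 232.1, 39.2]
tcp_rot: [-1.14, 1.57, -2.712]
ft_force: [-0.5, -0.1, -3.6]
opening: 0.583
```

Request:
move_arm:
  targets:
    - [0,0,-0.002,0,0,0,-1]
    - [0,0,-0.002,0,0,0,-1]
    - [0,0,-0.002,0,0,0,-1]

```text
t: 18.1
eef_pos: [468.5, 233.1, 38.5]
tcp_rot: [1.883, 1.569, 0.311]
ft_force: [0.4, -0.0, -3.7]
opening: 0.584
```

Request:
move_arm:
  targets:
    - [0,0,-0.001,0,0,0,-1]
    - [0,0,-0.001,0,0,0,-1]
    - [0,0,-0.001,0,0,0,1]
    - [0,0,-0.001,0,0,0,1]
    - [0,0,-0.001,0,0,0,1]
    - [0,0,-0.001,0,0,0,1]
    - [0,0,-0.001,0,0,0,1]
    - [0,0,-0.001,0,0,0,1]

```text
t: 18.9
eef_pos: [468.1, 233.0, 36.6]
tcp_rot: [-0.456, 1.571, -2.027]
ft_force: [0.3, 1.4, 0.5]
opening: 0.986
```

Request:
move_arm:
  targets:
    - [0,0,0.03,0,0,0,1]
    - [0,0,0.08,0,0,0,1]
    - [0,0,0.13,0,0,0,1]
    - [0,0,0.163,0,0,0,1]
    - [0,0,0.163,0,0,0,0]
    - [0,-0.04,0.163,0,0,0,0]
    - [0,-0.08,0.163,0,0,0,0]
    - [0,-0.1,0.163,0,0,0,0]
    - [0,-0.1,0.163,0,0,0,0]
    - [0,-0.1,0.163,0,0,0,0]

```text
t: 19.9
eef_pos: [468.0, 133.1, 199.1]
tcp_rot: [-1.606, 1.57, 3.105]
ft_force: [0.3, -1.3, -0.4]
opening: 0.554
```

Run:
```python
from h import *
c=wrist();s=state();print(s["eef_pos"],s["opening"],s["ft_force"])
cv2.imwrite("pics/w5.png",c["img"])
c2=read_camera("scene");cv2.imwrite("pics/s5.png",cv2.resize(c2["img"][170:310,200:400],None,fx=4,fy=4,interpolation=cv2.INTER_CUBIC))
for P in((468,233,73),(468,-243,128),(467.5,138,91)):print(proj(c2,P),wproj(c,P))
```

```text
[468.0190249  133.53976893 199.18561061] 0.5213990457940184 [-0.1433239  -0.11511724  0.28727244]
[357.3 250. ] [273.1  98.3]
[230.2 174.8] [273.9 480.9]
[330.8 232.8] [272.7 205.6]
```

View pics/w5.png

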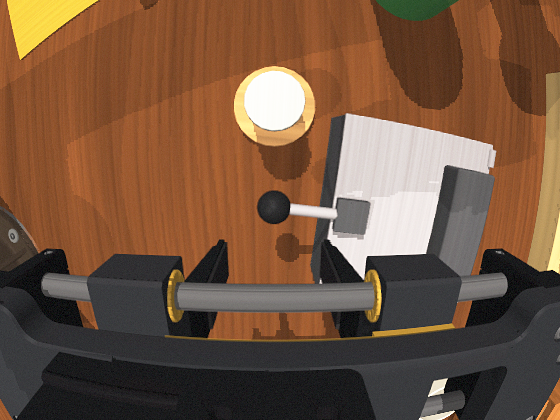

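View pics/s5.png

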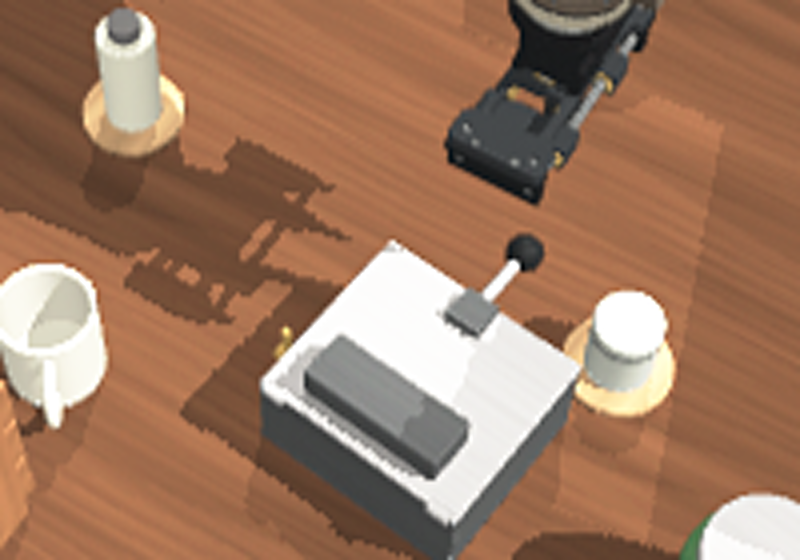

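Request:
move_arm:
  targets:
    - [-0.0005,0.005,0,0,0,83.5,0]
    - [-0.0005,0.005,0,0,0,83.5,0]
    - [-0.0005,0.005,0,0,0,83.5,0]
    - [-0.0005,0.005,0,0,0,83.5,0]
    - [-0.0005,0.005,0,0,0,83.5,0]
    - [-0.0005,0.005,0,0,0,83.5,0]
    - [-0.0005,0.005,0,0,0,83.5,0]
    - [-0.0005,0.005,0,0,0,83.5,0]
    - [-0.0005,0.005,0,0,0,83.5,0]
    - [-0.0005,0.005,0,0,0,83.5,0]

```text
t: 21.0
eef_pos: [467.4, 139.1, 199.4]
tcp_rot: [2.805, 1.57, 2.698]
ft_force: [-0.4, -0.7, 0.3]
opening: 0.5
```

Request:
move_arm:
  targets:
    - [0,0,-0.03,0,0,0,0]
    - [0,0,-0.06,0,0,0,0]
    - [0,0,-0.06,0,0,0,0]
    - [0,0,-0.06,0,0,0,0]

```text
t: 21.4
eef_pos: [467.6, 138.7, 139.8]
tcp_rot: [-2.992, 1.57, -3.105]
ft_force: [0.3, 0.8, 0.4]
opening: 0.499
```

Run:
```python
from h import *
c=wrist();s=state();print(s["eef_pos"],s["opening"],s["ft_force"],s["joints"].round(2))
m=R.from_euler('xyz',s["tcp_rot"]).as_matrix();print(np.degrees(np.arctan2(m[1,1],m[0,1])))
cv2.imwrite("pics/w6.png",c["img"])
print(wproj(c,(467.5,138,91)))
```

```text
[467.99597774 138.63729666 140.51953816] 0.5004056685686502 [ 0.01011475 -0.0604459  -0.04512519] [ 0.15  0.4   1.97  0.    0.77 -1.31]
83.50879938760427
[273.7 231.6]
```

View pics/w6.png

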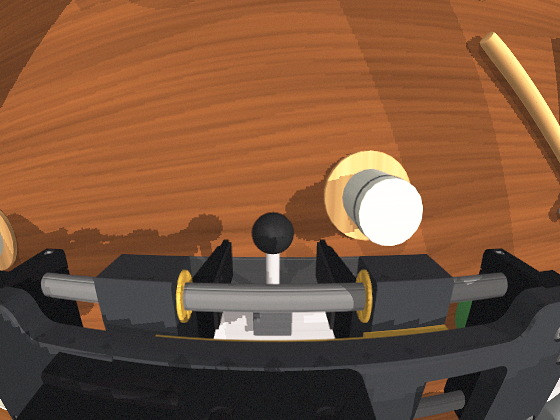

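The ball is at (272,232), centred between the jaws, with the lever aligned. Descending and gripping.

Request:
move_arm:
  targets:
    - [0,0,-0.03,0,0,0,0]
    - [0,0,-0.055,0,0,0,0]
    - [0,0,-0.0675,0,0,0,0]
    - [0,0,-0.0675,0,0,0,0]
    - [0,0,-0.0675,0,0,0,0]
    - [0,0,-0.0675,0,0,0,-1]
    - [0,0,-0.0675,0,0,0,-1]
    - [0,0,-0.0675,0,0,0,-1]
    - [0,0,-0.0675,0,0,0,-1]
    - [0,0,-0.0675,0,0,0,-1]

```text
t: 22.45
eef_pos: [467.8, 137.8, 72.8]
tcp_rot: [-0.09, 1.57, -0.204]
ft_force: [-0.3, -5.3, 5.8]
opening: 0.3
```

Run:
```python
from h import *
s=state();print(s["eef_pos"],s["opening"],s["ft_force"])
B=np.array([467.5,138.1]);u=np.array([np.cos(np.radians(-6.5)),np.sin(np.radians(-6.5))])
for th in np.arange(0,1.41,.1):
    d=215-215*np.cos(th)+7*np.sin(th);dz=7*np.cos(th)+215*np.sin(th)-7
    print(round(th,2),(d*u/1000).round(4),round(dz/1000,4))
c=wrist();cv2.imwrite("pics/w7.png",c["img"])
```

```text
[467.81219932 137.76281704  72.772464  ] 0.30007721072245186 [-0.30781126 -5.31017511  5.84327548]
0.0 [ 0. -0.] 0.0
0.1 [ 0.0018 -0.0002] 0.0214
0.2 [ 0.0056 -0.0006] 0.0426
0.3 [ 0.0116 -0.0013] 0.0632
0.4 [ 0.0196 -0.0022] 0.0832
0.5 [ 0.0295 -0.0034] 0.1022
0.6 [ 0.0412 -0.0047] 0.1202
0.7 [ 0.0547 -0.0062] 0.1369
0.8 [ 0.0698 -0.008 ] 0.1521
0.9 [ 0.0863 -0.0098] 0.1658
1.0 [ 0.1041 -0.0119] 0.1777
1.1 [ 0.1229 -0.014 ] 0.1878
1.2 [ 0.1427 -0.0163] 0.1959
1.3 [ 0.1632 -0.0186] 0.202
1.4 [ 0.1842 -0.021 ] 0.2061
```

View pics/w7.png

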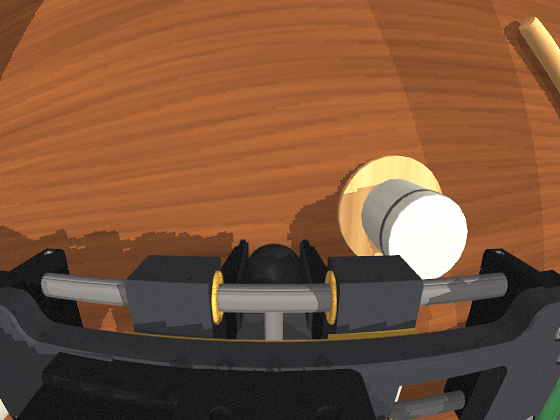

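Request:
move_arm:
  targets:
    - [0.0006,0,0.0107,0,0,0,-1]
    - [0.0018,-0.0002,0.0214,0,0,0,-1]
    - [0.0056,-0.0006,0.0426,0,0,0,-1]
    - [0.0116,-0.0013,0.0632,0,0,0,-1]
    - [0.0196,-0.0022,0.0832,0,0,0,-1]
    - [0.0295,-0.0034,0.1022,0,0,0,-1]
    - [0.0412,-0.0047,0.1202,0,0,0,-1]
    - [0.0547,-0.0062,0.1369,0,0,0,-1]
    - [0.0547,-0.0062,0.1369,0,0,0,-1]
    - [0.0547,-0.0062,0.1369,0,0,0,-1]

```text
t: 23.5
eef_pos: [521.7, 131.5, 210.1]
tcp_rot: [-2.614, 1.57, -2.729]
ft_force: [-2.8, -2.7, 0.5]
opening: 0.299
```

Run:
```python
from h import *
s=state();print(s["eef_pos"],s["opening"],s["ft_force"],s["joints"].round(2))
c=wrist();cv2.imwrite("pics/w8.png",c["img"])
c2=read_camera("scene");cv2.imwrite("pics/s8.png",cv2.resize(c2["img"][140:320,200:420],None,fx=3.3,fy=3.3,interpolation=cv2.INTER_CUBIC))
print(wproj(c,s["eef_pos"]+[0,0,19]))
```

```text
[521.67277272 131.47413702 210.07602762] 0.29926744204584627 [-2.83578928 -2.74379575  0.54117794] [ 0.12  0.37  1.78 -0.    0.99 -1.33]
[275.2 271.8]
```

View pics/w8.png

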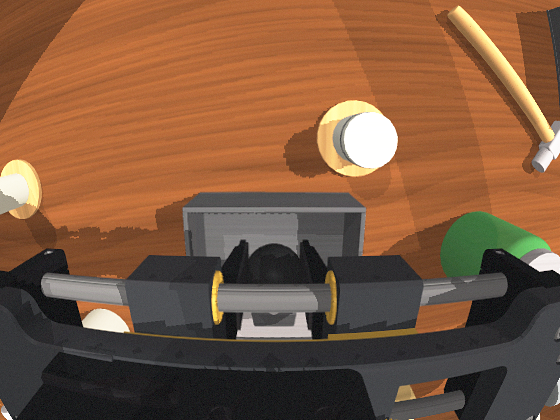

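View pics/s8.png

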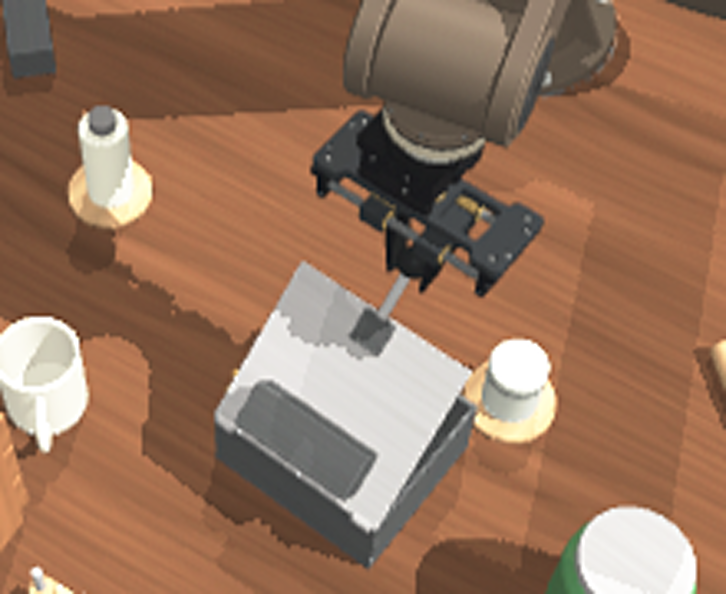

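Request:
move_arm:
  targets:
    - [0.0151,-0.0018,0.0152,0,0,0,-1]
    - [0.0316,-0.0036,0.0289,0,0,0,-1]
    - [0.0494,-0.0057,0.0408,0,0,0,-1]
    - [0.0682,-0.0078,0.0509,0,0,0,-1]
    - [0.088,-0.0101,0.059,0,0,0,-1]
    - [0.099,-0.0113,0.0625,0,0,0,-1]
    - [0.1085,-0.0124,0.0651,0,0,0,-1]
    - [0.1085,-0.0124,0.0651,0,0,0,-1]

```text
t: 24.4
eef_pos: [631.3, 118.8, 275.4]
tcp_rot: [-0.535, 1.57, -0.649]
ft_force: [-3.2, -5.6, 5.8]
opening: 0.301
```

Request:
move_arm:
  targets:
    - [0.0053,-0.0006,0.0012,0,0,0,-1]
    - [0.0105,-0.0012,0.0023,0,0,0,-1]
    - [0.0158,-0.0018,0.0033,0,0,0,-1]
    - [0.021,-0.0024,0.0041,0,0,0,-1]
    - [0.021,-0.0024,0.0041,0,0,0,-1]
    - [0.021,-0.0024,0.0041,0,0,0,-1]
    - [0.021,-0.0024,0.0041,0,0,0,-1]

```text
t: 25.1
eef_pos: [651.2, 116.5, 279.3]
tcp_rot: [-1.198, 1.57, -1.313]
ft_force: [-1.3, -5.9, 3.3]
opening: 0.304
```

Run:
```python
from h import *
s=state();print(s["eef_pos"],s["opening"],s["ft_force"],s["joints"].round(2))
c=wrist();cv2.imwrite("pics/w9.png",c["img"])
c2=read_camera("scene");cv2.imwrite("pics/s9.png",cv2.resize(c2["img"][140:320,200:420],None,fx=3.3,fy=3.3,interpolation=cv2.INTER_CUBIC))
cv2.imwrite("pics/t9.png",read_camera("top")["img"])
g=s["eef_pos"]+[0,0,19]
B=np.array([467.5,138.1]);u=np.array([np.cos(np.radians(-6.5)),np.sin(np.radians(-6.5))])
H=B+215*u; x=(g[:2]-H)@u;z=g[2]-84;print("r",np.hypot(x,z),"theta",np.pi-np.arctan2(z,x)-0.0325+0.0325*2 if 0 else (np.arctan2(7,-215)-np.arctan2(z,x)))
P=lambda px:((px[0]+.5)/3.3-.5+200,(px[1]+.5)/3.3-.5+140)
print(((proj(c2,[*(H-29.6*u),297])+.5-[200,140])*3.3).round())
```

```text
[651.24602435 116.45448019 279.27874727] 0.3039546733476312 [-1.26053355 -5.90360594  3.30791582] [ 0.08  0.49  1.38 -0.    1.27 -1.38]
r 216.36651431489798 theta 1.3992189460412414
[325. 319.]
```

View pics/w9.png

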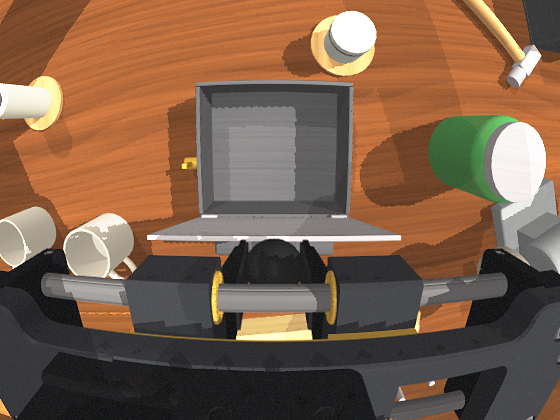

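View pics/s9.png

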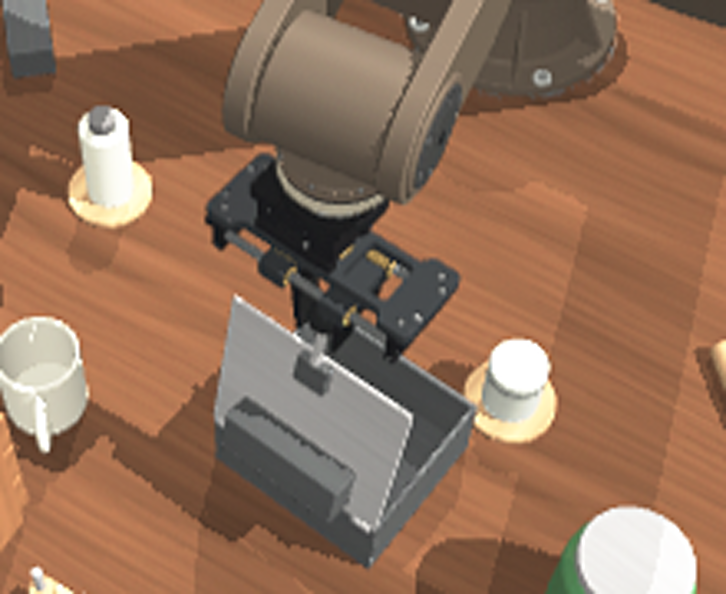

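View pics/t9.png

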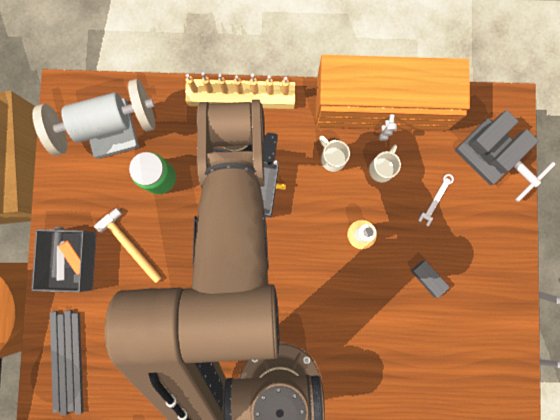

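Lid is near upright with the ball between the pads. Next I'll check the angle independently from the lid's edge in the scene view.

Run:
```python
from h import *
c2=read_camera("scene")
a=np.radians(-6.5);u=np.array([np.cos(a),np.sin(a),0]);v=np.array([-u[1],u[0],0]);H=np.array([467.5,138.1,0])+215*u+[0,0,84]
def pt(th,r,h,y):
    x=-r*np.cos(th)+h*np.sin(th);z=h*np.cos(th)+r*np.sin(th);return H+x*u+v*y+[0,0,z]
for th in(0,1.3,1.4,1.5):
    print(th,[((proj(c2,pt(th,162,4,y))+.5-[200,140])*3.3).round().tolist() for y in(-90,90)])
print("shut seen",[(((np.array(p)+.5)/5+[50,75])*3.3).round().tolist() for p in((242,75),(474,240))])
s=state();print(s["qvel"].round(4),s["ft_force"],s["t"])
```

```text
0 [[323.0, 296.0], [481.0, 400.0]]
1.3 [[242.0, 290.0], [421.0, 411.0]]
1.4 [[230.0, 300.0], [410.0, 423.0]]
1.5 [[217.0, 312.0], [398.0, 436.0]]
shut seen [[325.0, 297.0], [478.0, 406.0]]
[-0.0006  0.      0.0007  0.0001  0.0011 -0.0016] [-2.04282013 -5.11231494  3.9939566 ] 25.3
```

Request:
move_arm:
  targets:
    - [0.001,-0.0001,0.0001,0,0,0,-1]
    - [0.002,-0.0002,0.0002,0,0,0,-1]
    - [0.002,-0.0002,0.0002,0,0,0,-1]
    - [0.002,-0.0002,0.0002,0,0,0,-1]
    - [0.002,-0.0002,0.0002,0,0,0,-1]

```text
t: 25.8
eef_pos: [653.2, 116.2, 279.6]
tcp_rot: [-1.149, 1.57, -1.263]
ft_force: [-3.0, -5.5, 3.9]
opening: 0.302
```

Run:
```python
from h import *
from cell import job_done
s=state();print(s["eef_pos"],s["opening"],s["ft_force"],s["qvel"].round(4),s["t"])
c2=read_camera("scene");cv2.imwrite("pics/s10.png",cv2.resize(c2["img"][210:300,260:360],None,fx=6,fy=6,interpolation=cv2.INTER_CUBIC))
a=np.radians(-6.5);u=np.array([np.cos(a),np.sin(a),0]);v=np.array([-u[1],u[0],0]);H=np.array([467.5,138.1,0])+215*u+[0,0,84]
for th in(1.3,1.4,1.5):
  print(th,[((proj(c2,H+(-162*np.cos(th)+h*np.sin(th))*u+v*y+[0,0,h*np.cos(th)+162*np.sin(th)])+.5-[260,210])*6).round().tolist() for h in(2,) for y in(-90,90)])
```

```text
[653.23503941 116.23555614 279.56761567] 0.30203971135361884 [-2.96715565 -5.53640418  3.89014393] [-0.0012 -0.0007 -0.0011  0.0005 -0.0005 -0.0012] 25.8
1.3 [[83.0, 105.0], [408.0, 324.0]]
1.4 [[61.0, 124.0], [387.0, 346.0]]
1.5 [[38.0, 145.0], [366.0, 370.0]]
```

View pics/s10.png

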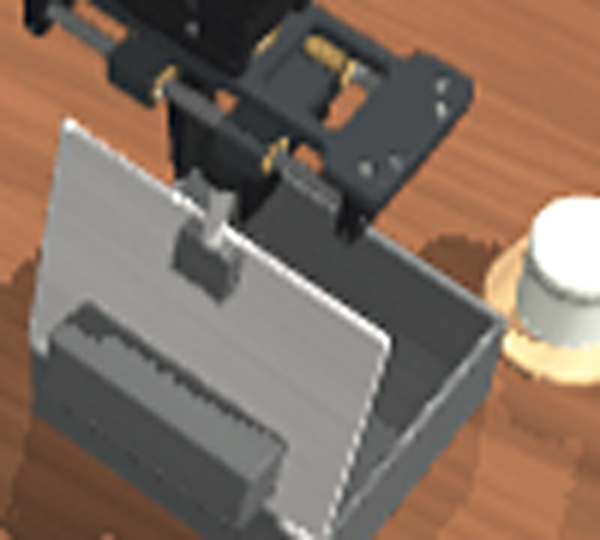

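The lid's corners, at (66,122) and (388,342), match the 1.40 rad prediction of (61,124) and (387,346). Everything is at rest, so I'm handing in.

```bash
python3 -c "
from cell import job_done,state
print(job_done());print(state()['t'],state()['opening'])"
```

```text
the job is handed in; nothing more can be done
None
the job is handed in; nothing more can be done
```

The job is handed in at about 26 s of the 72 s allowed. The tin and bottle have changed pads, and the gripper is still holding the ball with the lid near 80 degrees. No verdict was reported.

- **Swap:** I set the tin down on the clear bench, carried the bottle to the far pad, then moved the tin to the near pad. The last pictures show both upright and let go, within a few mm of the pad centres. The lid was still shut at that point.
- **Lid:** I gripped the ball on its two sides along the hinge line and swung the lid up.
    - The grasp position puts it at about 1.40–1.41 rad.
    - The lid's corners in the scene view matched a prediction for 1.40 rad. Before a final 2 mm nudge the same view had suggested about 1.36 rad.
    - Both readings lie inside the allowed band of 1.31 to 1.49 rad.
- **At hand-in:** the arm was at rest, with the fingers closed on the ball (opening about 29 mm, grip on) and tool forces of no more than about 6 N. The final pictures show no bystander disturbed, though I judged that by eye and did not measure it.

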